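# Put the phone on charge in the pop-lid charging box

### The job

Put the phone on charge: press the blue release button so that the lid of the charging box pops up, then steady the bouncing lid and ease it right back onto its stop without letting it bang. Then, keeping the phone on the deck rather than lifting it, slide it into the bay until it drops fully and flat into the charging pocket; leave the lid open and the other things on the desk alone.

Things in the scene. Friction and masses are not known exactly. Their poses are not given: they have to be found in the camera images.
- charger: White charging box fixed to the desk. Origin: centre of its underside, x away from its front, y to its left, z up; box coordinates below are in this frame, mm. Front deck: flat top at z=24, x -120 to -15, y +-86. Grey release pod on its right: x -83 to -27, y -131 to -87, top z=50. Bay behind the deck, under the lid
- bay (a point): Centre of the bay at deck level (box x=36, z=24); axes as the box. Side walls: inner faces y=+-72, top z=46, from x=-18 back; back wall at x=87. A grey plate in it (top z=23.5) has a pocket 70 mm long in x, full bay width, floor z=19, marked by a blue ring. The pocket's centre is 0 to 10 mm nearer or farther in x than this point; this is not reported, feel for the dip. It holds against a 40 N push
- phone: Phone, a dark slab 66 (its x) by 132 (its y) by 9 mm thick, about 0.18 kg, screen up; origin at the centre of its underside, z up. It starts flat on the front deck, its long side roughly along the box's y, askew by up to 12 mm and 0.2 rad
- button_top (a point): Centre of the top face of the blue release button (24 mm across) on the pod, 60 mm above the desk when up. It goes straight down 6 mm; 2 N to start, 5 N at the bottom. The latch lets go at 3 to 5 mm and the lid jumps up at once
- lid (a joint): Dark wooden lid's angle: 0 shut and latched, 1.8 rad open on its stop, leaning past upright. Released, a spring throws it to 0.4 to 0.8 rad; it bobs at 1.3 Hz for 5 s or so, settling at 0.2 to 0.5 rad. Beyond, the hinge is free, almost frictionless (lid 0.22 kg): let go below about 1.5 rad it falls back; beyond, it falls open and bangs unless held back. On the stop it stays
- lid_bar (a point): Middle of the lid's round steel bar handle, 10 mm thick, 76 mm long, along the box's y; its centre is 80 mm in front of the hinge line and 40 mm above it when shut (88 mm above the desk), 30 mm clear of the lid panel. Turns with the lid, so it ends on the lid's far side. Panel: 104 mm from hinge to front edge, 170 mm wide, 6 mm thick, skirt 18 mm down at the front
- lid_hinge (a point): Middle of the lid's hinge line, which runs along the box's y at box x=84, z=48 mm; its frame turns with the lid
- mug: White mug, 80 mm wide, 92 mm tall, handle to its +y; origin under its centre. Leave alone
- mouse: White computer mouse, 105 x 58 x 33 mm, origin under its centre. Leave alone
- case: Terracotta glasses case, 62 x 155 x 36 mm, origin under its centre. Leave alone
There are look-alikes about, which are no part of the job. Of the things like the phone, leave any that is turquoise; of the rest the larger one is meant.

How it is judged:
On the way, in this order (a step that is already met when the one before it is completed fails the run):
1. the latch is released and the lid has popped up (over 0.1 rad) (value of joint lid above 0.1 rad), for 0.2 s.
2. the lid is fully back on its stop (over 1.7 rad) and still, the phone still up on the deck (value of joint lid above 1.7 rad and velocity of joint lid between -0.2 and 0.2 rad/s and z of phone in the frame of charger above 0.0225 m), for 0.3 s.
At the end, for the whole second after the job is handed in: the lid rests open on its stop (over 1.7 rad), and the phone lies at rest and flat (within 0.035 rad) in the charging pocket, its underside less than 20.5 mm above the desk (1.5 mm of the pocket's floor) (value of joint lid above 1.7 rad and z of phone in the frame of charger between 0.016 and 0.0205 m and angle between phone's own z axis and vertical below 0.035 rad and x of phone in the frame of charger between 0.02 and 0.052 m and linear speed of phone below 0.01 m/s and velocity of joint lid below 0.1 rad/s); the robot touches nothing.
It fails at once if the lid bangs back on its stop (faster than 2 rad/s beyond 1.7 rad) (value of joint lid above 1.7 rad and velocity of joint lid above 2 rad/s).
It fails at once if the phone is lifted more than 12 mm off the deck (z of phone in the frame of charger above 0.036 m).
It fails at once if the mug is disturbed (distance of mug from where it was at the start of the episode above 0.02 m or angle between mug's own z axis and vertical above 0.3 rad).
It fails at once if the mouse is disturbed (distance of mouse from where it was at the start of the episode above 0.02 m).
It fails at once if the glasses case is disturbed (distance of case from where it was at the start of the episode above 0.02 m).
It also fails if it takes over 72 s, if anything falls off the work surface, if the arm or the gripper's body presses on something with over 40 N, if the wrist force passes 120 N, or if a joint passes its speed limit or range.

### The arm

A 6-joint arm with a two-finger parallel gripper is mounted at the origin on the work surface. World frame = base frame: x ahead of the robot, y to its left, z up, the work surface at z = 0. Lengths are in m, angles in rad, forces in N, time in s.
With the tool pointing down it reaches from about 0.25 to 0.775 m from the base axis. Payload 4 kg.
Tool frame: the origin (TCP) lies midway between the tips of the shut fingers; the grasp point (between the pads) lies 19 mm behind it (robot.tcp_to_grasp is the z of the grasp point in the tool frame, in m); z points along the fingers, y is the line along which they close (so a half turn about z gives the same grasp; the last joint's range is limited). The gripper opens to 94 mm and grips with 3 to 60 N. Pads are 16 mm wide; open, the fingers measure 119 mm over their backs; the gripper's body (75 mm by 177 mm) begins 78 mm behind the grasp point.
Start: joints at [1.165, 0.087, 1.371, -0, 1.684, -0.103], TCP at [0.164, 0.525, 0.206] pointing down, gripper open.
Joint ranges: [-3.1, 3.1], [-0.76, 2.03], [0.27, 2.55], [-1.08, 4.22], [0.17, 2.65], [-2.57, 2.57]. Speed limits (rad/s): [2.79, 2.79, 3.14, 3.14, 3.14, 3.14].

### API

Orientations are given as [roll, pitch, yaw] about the fixed x, y, z axes, in that order (R = Rz(yaw) Ry(pitch) Rx(roll)).
In Python, from bench import robot gives the robot as it stands. The module is installed in compiled form; this text tells all that it offers.
- The arm moves only by the tool move_arm, never from a script. Its argument "motion" is one flat list of numbers, 7 for each row, row after row: the turn, a rotation vector about the tool's x, y, z in units of 45 degrees (1.0 is 45 degrees), then the shift along the tool's x, y, z in units of 100 mm (1.0 is 100 mm), then the opening, from 0 (shut) to 1 (fully open). A call has 1 to 12 rows; each row shifts and turns the commanded pose from where the row before left it, along the tool's axes as they then stand; what a row does not reach is not made up. A row lasts 1/12 s, in which the tool goes at most 41.7 mm and 7.16 degrees, less where a joint would pass 70% of its speed; a pose out of reach is approached as far as the arm can. A call with a number of a shift or a turn outside -1 to 1 is refused whole. A call with a gripper value outside its range is refused whole. The fingers move at their own pace and stop on an object; the grip force is fixed at half the most. Time passes only in rows, so rows that do not move let the fingers close. It gives the time, the measured TCP pose, the force, the opening and the grip force at its end, in the units of the state.
- robot.get_obs(): the state, without advancing time (a new reading comes with each control period).
- robot.snapshot(name): name is "side" or "top" or "wrist"; returns the picture (400x640x3 uint8, red, green, blue); there is no depth.
- robot.get_calibration(name): a dict with "fx", "fy", "cx", "cy" (pixels), "R" (3x3) and "t" (3): a world point X has camera coordinates R X + t. Camera axes: x right, y down, z forward; pixel columns grow to the right and rows downward; lengths in m; the calibration is good to about 2 mm. The wrist camera is an equidistant fisheye: a pixel r from the principal point sees the ray r / f radians off the axis. A picture is of the moment at which its call begins: read the wrist's pose just before it. get_calibration takes no time and is no camera call; for the wrist camera it gives the pose at the moment of the call.
- robot.close_job(): hands the job in; it is judged then, once.
The state is a dict: "time": time; "joint_positions": joint angles; "qvel": joint speeds; "joint_torque": joint torques, N m; "tool_pos": TCP position; "ee_rot": TCP orientation; "wrist_force": force on the tool from outside, world axes, zero at the start; "wrist_torque": the same for the moment, N m; "width": finger opening in m; "finger_force": force on a finger pad.
Only numpy, scipy, OpenCV 4.12 (cv2) and the standard library are available. Lean on these libraries where they do the work, as an engineer would, in place of code of your own. Each camera call takes 0.05 s, during which the arm holds its last target. There are 200 camera calls.

## Working session

There is one attempt and no reset: what is moved stays moved. The work goes in short steps, Python scripts to look and compute and a tool call to move; the robot and the scene stay as the last step left them, time stands still between calls to the robot, and variables do not carry over. Pictures are saved under pics/ and viewed, at most 10 in all, crops included, and the job is handed in when it is done.

Besides the shell and the picture viewer there is one more tool, called as name(argument=value, ...) on one line, values as JSON. move_arm: Moves the arm, as the interface text tells. Shifts and turns lie within -1 to 1; 1 stands for 100 mm of shift or 45 degrees of turn. Its arguments: {"type":"object","properties":{"motion":{"type":"array","items":{"type":"number"}}},"required":["motion"]}

```bash
mkdir -p pics
python3 - <<'E'
from bench import robot
import cv2,numpy as np
for n in("top","side"):
    im=robot.snapshot(n); cv2.imwrite(f"pics/{n}0.png",im[:,:,::-1])
    c=robot.get_calibration(n); print(n,{k:np.round(v,3).tolist() for k,v in c.items()})
o=robot.get_obs(); print({k:np.round(v,3).tolist() for k,v in o.items()}, robot.tcp_to_grasp)
E
```

```text
top {'fx': 377.465, 'fy': 377.465, 'cx': 310.643, 'cy': 197.941, 'R': [[-0.014, -1.0, 0.005], [-0.995, 0.013, -0.104], [0.104, -0.006, -0.995]], 't': [0.07, 0.596, 0.964]}
side {'fx': 394.514, 'fy': 394.514, 'cx': 319.4, 'cy': 199.384, 'R': [[0.998, -0.057, -0.023], [-0.05, -0.53, -0.847], [0.036, 0.846, -0.532]], 't': [-0.557, 0.127, 0.871]}
{'time': 0.1, 'joint_positions': [1.165, 0.088, 1.372, -0.0, 1.684, -0.103], 'qvel': [-0.0, 0.0, -0.003, 0.001, 0.001, 0.0], 'joint_torque': [0.002, -34.125, -30.33, 0.072, 0.03, -0.0], 'tool_pos': [0.164, 0.525, 0.204], 'ee_rot': [-3.14, -0.0, 2.839], 'wrist_force': [0.32, -0.144, 0.089], 'wrist_torque': [0.065, 0.035, -0.025], 'finger_force': 0.0, 'width': 0.094} -0.0188
```

View pics/top0.png

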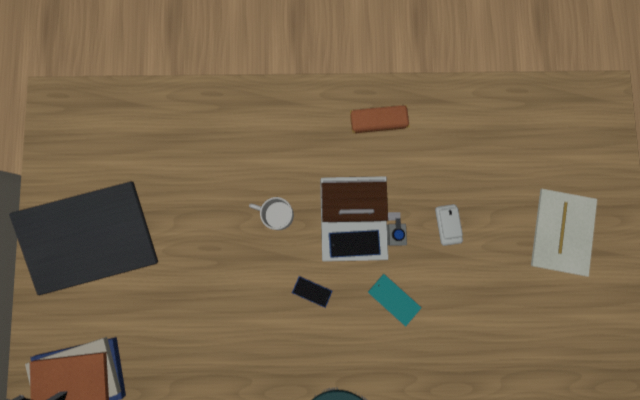

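View pics/side0.png

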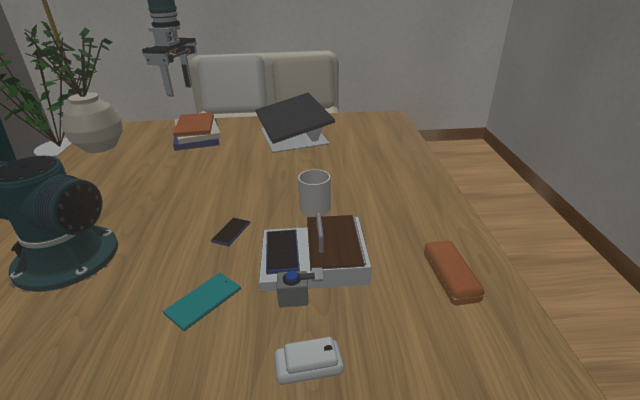

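The top view shows the box at columns 321–388, rows 178–262. The dark phone is on the deck at (354,244), the blue button at (398,235) and the bar at (356,212). The mug is left at (276,213), the mouse right at (450,225) and the case behind at (380,119). The side view agrees, with the button at about (292,278) and the bar at (320,233).

```bash
cat > h.py <<'E'
from bench import robot
import cv2,numpy as np
def ray(c,uv):
    d=np.array([(uv[0]-c['cx'])/c['fx'],(uv[1]-c['cy'])/c['fy']])
    if c.get('fish'):
        r=np.hypot(*d); s=np.sin(r)/max(r,1e-9); v=np.array([d[0]*s,d[1]*s,np.cos(r)])
    else: v=np.array([*d,1])
    R=np.array(c['R']); return -R.T@np.array(c['t']),R.T@v
def plane(c,uv,z):
    o,d=ray(c,uv); return o+d*(z-o[2])/d[2]
def cal(n):
    c=dict(robot.get_calibration(n)); c['fish']=n=='wrist'; return c
def blobs(im,lo,hi,roi=None,amin=15):
    hsv=cv2.cvtColor(im,cv2.COLOR_RGB2HSV); m=cv2.inRange(hsv,lo,hi)
    if roi: k=np.zeros_like(m); x0,x1,y0,y1=roi; k[y0:y1,x0:x1]=255; m&=k
    cs,_=cv2.findContours(m,cv2.RETR_EXTERNAL,cv2.CHAIN_APPROX_NONE)
    return sorted([c for c in cs if cv2.contourArea(c)>=amin],key=cv2.contourArea,reverse=True)
def cen(c):
    M=cv2.moments(c); return M['m10']/M['m00'],M['m01']/M['m00']
E
python3 - <<'E'
from h import *
T=cv2.imread('pics/top0.png')[:,:,::-1].copy(); c=cal('top'); S=cv2.imread('pics/side0.png')[:,:,::-1].copy(); s=cal('side')
b=blobs(T,(105,120,60),(125,255,255),(385,412,220,250)); 
for k in b: print('btn top',cen(k),cv2.contourArea(k),plane(c,cen(k),.06).round(4))
for k in blobs(S,(105,120,60),(125,255,255),(275,325,265,300)): print('btn side',cen(k),cv2.contourArea(k),plane(s,cen(k),.06).round(4))
for k in blobs(T,(0,0,0),(180,255,60),(322,388,225,261)): 
    r=cv2.minAreaRect(k); print('phone',r); P=np.array([plane(c,q,.033) for q in cv2.boxPoints(r)]); print(P.round(4).tolist(),P.mean(0).round(4))
for k in blobs(T,(0,0,95),(180,60,255),(325,384,205,217),5): print('bar',cv2.minAreaRect(k),plane(c,cen(k),.088).round(4))
for k in blobs(T,(0,0,120),(180,50,255),(312,396,222,270)): 
    r=cv2.minAreaRect(k); print('deck',r,[plane(c,q,.024).round(4).tolist() for q in cv2.boxPoints(r)])
for n,k in (('mug',(276,213)),('mouse',(450,225)),('case',(380,119))): print(n,plane(c,k,.04).round(3))
w=robot.snapshot('wrist'); cv2.imwrite('pics/w0.png',w[:,:,::-1]); q=cal('wrist'); print({k:np.round(v,3).tolist() for k,v in q.items()})
E
python3 -c "
import cv2;a=cv2.imread('pics/top0.png')[165:275,300:420];cv2.imwrite('pics/crop.png',cv2.resize(a,None,fx=5,fy=5,interpolation=2))"
```

```text
btn top (398.5, 234.13383838383837) 66.0 [ 0.4984 -0.1597  0.06  ]
btn side (291.10759493670884, 275.337552742616) 79.0 [ 0.4983 -0.1638  0.06  ]
phone ((354.22412109375, 243.3103485107422), (22.842866897583008, 47.85844802856445), 86.633544921875)
[[0.5031, 0.0133, 0.033], [0.5088, -0.1115, 0.033], [0.4498, -0.1131, 0.033], [0.4443, 0.0109, 0.033]] [ 0.4765 -0.0501  0.033 ]
bar ((356.4682922363281, 210.98536682128906), (2.9985361099243164, 33.04636764526367), 88.21009063720703) [ 0.5567 -0.0505  0.088 ]
deck ((354.0, 241.0), (38.0, 66.0), 90.0) [[0.5332, 0.0351, 0.024], [0.5309, -0.1391, 0.024], [0.4318, -0.1357, 0.024], [0.4342, 0.0367, 0.024]]
mug [0.558 0.152 0.04 ]
mouse [ 0.52  -0.299  0.04 ]
case [ 0.805 -0.127  0.04 ]Traceback (most recent call last):
  File "<stdin>", line 12, in <module>
    return _wrapfunc(a, 'round', decimals=decimals, out=out)
    return _wrapit(obj, method, *args, **kwds)
    result = getattr(arr, method)(*args, **kwds)
numpy._core._exceptions._UFuncOutputCastingError: Cannot cast ufunc 'multiply' output from dtype('float64') to dtype('bool') with casting rule 'same_kind'
```

View pics/crop.png

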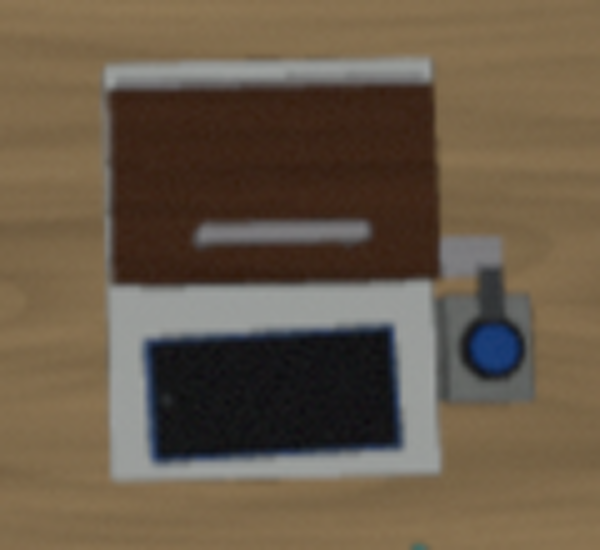

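Crop: the front deck edge runs (110,478)–(440,470), the bar is at (282,233) and the button at (495,348). The bar and button points agree with a box origin of about (0.553, -0.051) and yaw of about 0.015. I'll turn the tool and go above the button.

move_arm(motion=[0,0,0.147,0,0,0,0,0,0,0.147,0,0,0,0,0,0,0.147,0,0,0,0,0,0,0.147,0,0,0,0,0,0,0.147,0,0,0,0,0,0,0.147,0,0,0,0,0,0,0.147,0,0,0,0,0,0,0.147,0,0,0,0,0,0,0.147,0,0,0,0,0,0,0.147,0,0,0,0,0,0,0.147,0,0,0,0,0,0,0,0,0,0,0])

```text
time: 1.15
tool_pos: [0.1639, 0.5248, 0.205]
ee_rot: [-3.141, 0.001, 1.567]
wrist_force: [0.6, -0.1, -0.3]
width: 0.0175
finger_force: 0.0
```

move_arm(motion=[0,0,0,-0.343,0.167,0.02,0,0,0,0,-0.343,0.167,0.02,0,0,0,0,-0.343,0.167,0.02,0,0,0,0,-0.343,0.167,0.02,0,0,0,0,-0.343,0.167,0.02,0,0,0,0,-0.343,0.167,0.02,0,0,0,0,-0.343,0.167,0.02,0,0,0,0,-0.343,0.167,0.02,0,0,0,0,-0.343,0.167,0.02,0,0,0,0,-0.343,0.167,0.02,0])

```text
time: 1.98
tool_pos: [0.3305, 0.18, 0.1854]
ee_rot: [3.141, -0.0, 1.573]
wrist_force: [0.3, 0.3, 0.0]
width: 0.0006
finger_force: 0.0
```

move_arm(motion=[0,0,0,-0.343,0.167,0.02,0,0,0,0,-0.343,0.167,0.02,0,0,0,0,-0.343,0.167,0.02,0,0,0,0,-0.343,0.167,0.02,0,0,0,0,-0.343,0.167,0.02,0,0,0,0,-0.343,0.167,0.02,0,0,0,0,-0.343,0.167,0.02,0,0,0,0,-0.343,0.167,0.02,0,0,0,0,-0.343,0.167,0.02,0,0,0,0,-0.343,0.167,0.02,0,0,0,0,0,0,0,0])

```text
time: 2.9
tool_pos: [0.4978, -0.1672, 0.1634]
ee_rot: [-3.14, 0.002, 1.566]
wrist_force: [-0.5, -0.1, -0.3]
width: 0.0008
finger_force: 0.0
```

Run:
```python
from h import *
c=cal('wrist'); w=robot.snapshot('wrist'); cv2.imwrite('pics/w1.png',w[:,:,::-1])
print({k:np.round(np.array(v,float),4).tolist() for k,v in c.items() if not isinstance(v,str)})
for k in blobs(w,(105,120,60),(125,255,255)): print('blue',np.round(cen(k),1),cv2.contourArea(k),plane(c,cen(k),.06).round(4))
o=robot.get_obs();print(o['tool_pos'],o['ee_rot'],o['time'],o['wrist_force'])
```

```text
{'fx': 309.7069, 'fy': 309.7069, 'cx': 316.2267, 'cy': 198.3894, 'R': [[1.0, -0.0042, -0.0017], [-0.0036, -0.9658, 0.2593], [-0.0027, -0.2592, -0.9658]], 't': [-0.499, -0.1753, 0.3083], 'fish': 1.0}
blue [318.1 191.2] 436.5 [ 0.5003 -0.1602  0.06  ]
blue [199.3  16.4] 34.5 [0.3876 0.013  0.06  ]
[ 0.49677973 -0.16421623  0.16384095] [-3.13898650e+00 -9.31681729e-04  1.56727518e+00] 2.95 [0.68716345 0.96092351 0.08217806]
```

View pics/w1.png

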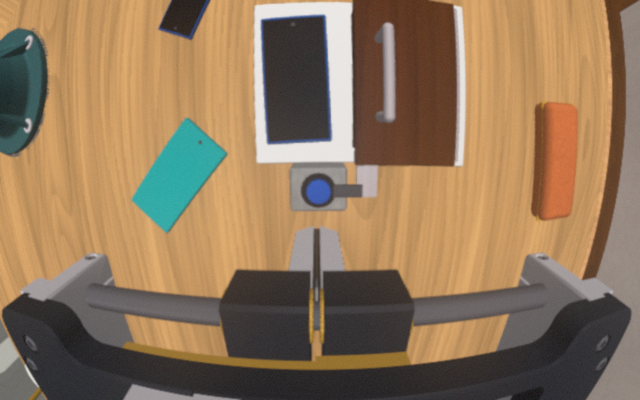

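Wrist view: the button is at (318,191), and the tips will land on it once 4 mm is added in y. The phone's corners are about (261,19), (325,15), (331,141) and (268,144), the deck corners (255,3) and (255,163), and the bar spans (388,28)–(388,118). I'll measure these and press.

```bash
cat > ph.py <<'E'
from h import *
def phone(w,c,roi,z=.033):
    hsv=cv2.cvtColor(w,cv2.COLOR_RGB2HSV)
    m=(((hsv[...,2]<75)|((hsv[...,0]>100)&(hsv[...,1]>110)))*255).astype('uint8'); k=np.zeros_like(m); x0,x1,y0,y1=roi; k[y0:y1,x0:x1]=255; m&=k
    q=max(cv2.findContours(m,cv2.RETR_EXTERNAL,cv2.CHAIN_APPROX_NONE)[0],key=cv2.contourArea)
    P=np.array([plane(c,p[0],z)[:2] for p in q])*1000
    r=cv2.minAreaRect(P.astype('float32')); return r
E
python3 - <<'E'
from ph import *
w=cv2.imread('pics/w1.png')[:,:,::-1].copy(); c=cal('wrist')
print('phone',phone(w,c,(256,345,8,158)))
for n,p,z in(('FL',(255,3),.024),('FR',(257,163),.024),('bar',(388,28),.088),('bar',(388,118),.088),('rearR',(460,164),.046)): print(n,plane(c,p,z).round(4))
hsv=cv2.cvtColor(w,cv2.COLOR_RGB2HSV); g=hsv[...,1]
for y in(20,50,80,110,140,155):  # front edge: saturation drop
    r=g[y,235:275].astype(int); x=235+np.argmax(r<60); print(y,x,plane(c,(x,y),.024).round(4))
E
```

```text
phone ((477.26641845703125, -47.50352478027344), (62.85956954956055, 128.79051208496094), 2.594132900238037)
FL [0.4337 0.0383 0.024 ]
FR [ 0.4351 -0.135   0.024 ]
bar [ 0.5575 -0.0103  0.088 ]
bar [ 0.5571 -0.088   0.088 ]
rearR [ 0.647  -0.1312  0.046 ]
20 254 [0.4331 0.0183 0.024 ]
50 254 [ 0.4337 -0.0155  0.024 ]
80 254 [ 0.4337 -0.0478  0.024 ]
110 255 [ 0.4345 -0.0793  0.024 ]
140 255 [ 0.4337 -0.1107  0.024 ]
155 256 [ 0.4343 -0.1265  0.024 ]
```

move_arm(motion=[0,0,0,0.04,0.02,0.35,0,0,0,0,0,0,0.35,0,0,0,0,0,0,0.2,0,0,0,0,0,0,0.1,0,0,0,0,0,0,0,0])

```text
time: 3.37
tool_pos: [0.4965, -0.1558, 0.0628]
ee_rot: [-3.136, -0.003, 1.571]
wrist_force: [-0.1, 0.4, 0.2]
width: 0.0003
finger_force: 0.0
```

move_arm(motion=[0,0,0,0,0,0.03,0,0,0,0,0,0,0.03,0,0,0,0,0,0,0.02,0,0,0,0,0,0,0.01,0,0,0,0,0,0,0,0,0,0,0,0,0,0,0])

```text
time: 3.87
tool_pos: [0.5, -0.1579, 0.058]
ee_rot: [3.138, 0.001, 1.569]
wrist_force: [1.7, 1.2, 2.6]
width: 0.0002
finger_force: 1.7
```

Run:
```python
from h import *
c=cal('side'); w=robot.snapshot('side'); a=w[180:300,230:400]; cv2.imwrite('pics/s1.png',cv2.resize(a,None,fx=4,fy=4)[:,:,::-1])
```

```text
(no output)
```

View pics/s1.png

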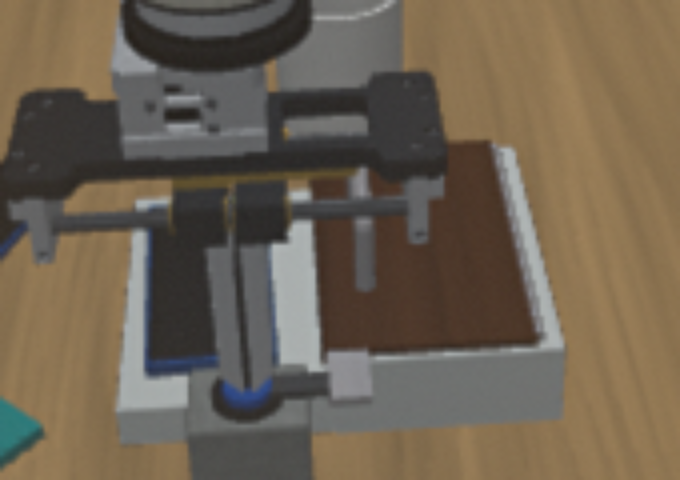

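The fingers are on the button and the lid is still shut, so I'll press further.

move_arm(motion=[0,0,0,0,0,0.02,0,0,0,0,0,0,0.02,0,0,0,0,0,0,0.01,0,0,0,0,0,0,0,0])

```text
time: 4.25
tool_pos: [0.5, -0.158, 0.0549]
ee_rot: [3.138, 0.001, 1.569]
wrist_force: [-2.3, 2.0, 15.0]
width: 0.0006
finger_force: 8.7
```

```bash
cat > lid.py <<'E'
from h import *
# bar/lid state in side view: print lid brown mask extent
def lid(name):
    w=robot.snapshot('side'); cv2.imwrite(f'pics/{name}.png',w[:,:,::-1])
    b=blobs(w,(0,90,25),(14,255,110),(290,420,120,300),100)
    return [(np.round(cen(k),1).tolist(),cv2.boundingRect(k)) for k in b[:2]]
if __name__=='__main__':
    import sys
    print(lid(sys.argv[1])); o=robot.get_obs(); print(o['time'],o['wrist_force'],o['tool_pos'])
E
python3 lid.py l0; python3 -c "
from h import *
w=cv2.imread('pics/side0.png')[:,:,::-1].copy()
print([cv2.boundingRect(k) for k in blobs(w,(0,90,25),(14,255,110),(290,420,120,300),100)])"
```

```text
[([342.8, 242.1], (313, 211, 52, 54))]
4.3 [-3.14850093  2.48871575 16.18074542] [ 0.50001961 -0.15797568  0.05493095]
[(307, 215, 57, 53)]
```

move_arm(motion=[0,0,0,0,0,0,0,0,0,0,-0.1,0,-0.05,0,0,0,0,-0.3,0,-0.2,0.8,0,0,0,-0.3,0,-0.3,0.8,0,0,0,0,0,-0.3,0.8])

```text
time: 4.72
tool_pos: [0.4964, -0.2308, 0.1343]
ee_rot: [-3.136, 0.001, 1.565]
wrist_force: [1.2, -0.5, -0.0]
width: 0.0172
finger_force: 0.0
```

```bash
python3 lid.py l1
python3 - <<'E'
import cv2
a=cv2.imread('pics/l1.png')[150:310,220:420]; cv2.imwrite('pics/l1c.png',cv2.resize(a,None,fx=3,fy=3))
E
```

```text
[([339.5, 240.5], (309, 212, 56, 53))]
4.7667 [ 1.66255544 -0.97367552  3.81586283] [ 0.50014385 -0.23088286  0.1426042 ]
```

View pics/l1c.png

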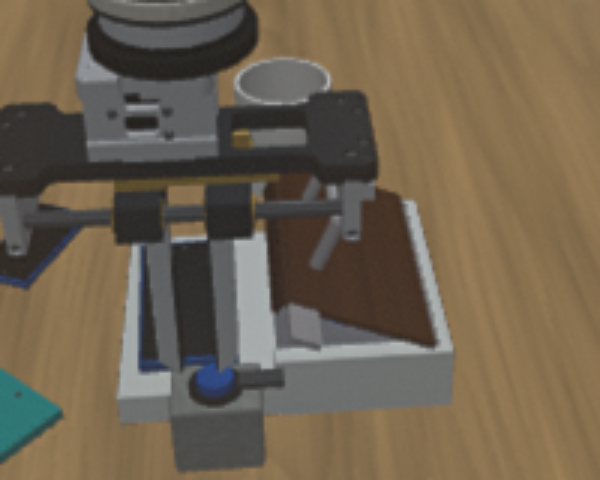

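The lid has popped up and is bobbing. I'll rise, hover and wait for it to settle.

move_arm(motion=[0,0,0,0,0,-0.35,0.35,0,0,0,0,0,-0.35,0.35,0,0,0,0,0,-0.35,0.35,0,0,0,0.26,0.16,0,0.35,0,0,0,0.26,0.16,0,0.35,0,0,0,0.26,0.16,0,0.35,0,0,0,0.26,0.16,0,0.35,0,0,0,0.26,0.16,0,0.35,0,0,0,0,0,0,0.35,0,0,0,0,0,0,0.35,0,0,0,0,0,0,0.35,0,0,0,0,0,0,0.35])

```text
time: 5.77
tool_pos: [0.5781, -0.0983, 0.2404]
ee_rot: [-3.14, 0.0, 1.567]
wrist_force: [0.4, -0.1, -0.6]
width: 0.0328
finger_force: 0.0
```

move_arm(motion=[0,0,0,0,0,0,0.35,0,0,0,0,0,0,0.35,0,0,0,0,0,0,0.35,0,0,0,0,0,0,0.35,0,0,0,0,0,0,0.35,0,0,0,0,0,0,0.35,0,0,0,0,0,0,0.35,0,0,0,0,0,0,0.35,0,0,0,0,0,0,0.35,0,0,0,0,0,0,0.35,0,0,0,0,0,0,0.35,0,0,0,0,0,0,0.35])

```text
time: 6.77
tool_pos: [0.5788, -0.0973, 0.2409]
ee_rot: [-3.142, -0.0, 1.569]
wrist_force: [0.1, -0.4, 0.2]
width: 0.0328
finger_force: 0.0
```

move_arm(motion=[0,0,0,0,0,0,0.35,0,0,0,0,0,0,0.35,0,0,0,0,0,0,0.35,0,0,0,0,0,0,0.35,0,0,0,0,0,0,0.35,0,0,0,0,0,0,0.35,0,0,0,0,0,0,0.35,0,0,0,0,0,0,0.35,0,0,0,0,0,0,0.35,0,0,0,0,0,0,0.35,0,0,0,0,0,0,0.35,0,0,0,0,0,0,0.35])

```text
time: 7.77
tool_pos: [0.5788, -0.0973, 0.241]
ee_rot: [3.142, -0.0, 1.569]
wrist_force: [0.3, 0.1, -0.1]
width: 0.033
finger_force: 0.0
```

move_arm(motion=[0,0,0,0,0,0,0.35,0,0,0,0,0,0,0.35,0,0,0,0,0,0,0.35,0,0,0,0,0,0,0.35,0,0,0,0,0,0,0.35,0,0,0,0,0,0,0.35,0,0,0,0,0,0,0.35,0,0,0,0,0,0,0.35,0,0,0,0,0,0,0.35,0,0,0,0,0,0,0.35,0,0,0,0,0,0,0.35,0,0,0,0,0,0,0.35])

```text
time: 8.77
tool_pos: [0.5788, -0.0973, 0.241]
ee_rot: [3.141, -0.0, 1.569]
wrist_force: [0.0, 0.4, 0.4]
width: 0.033
finger_force: 0.0
```

Run:
```python
from h import *
o=robot.get_obs(); c=cal('wrist'); w=robot.snapshot('wrist'); cv2.imwrite('pics/w2.png',w[:,:,::-1]); print(o['tool_pos'],o['ee_rot'],o['time'])
```

```text
[ 0.57879966 -0.09730614  0.24095477] [ 3.14149180e+00 -5.39254899e-05  1.56880429e+00] 8.7667
```

View pics/w2.png

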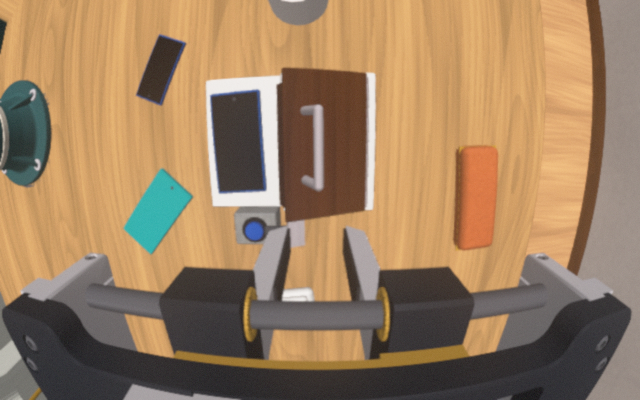

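The bar spans (319,107)–(319,188), with the lid partly up. I'll solve its angle from the ray and the hinge arc, several times to see whether it is still bobbing.

```bash
cat > bar.py <<'E'
from h import *
from scipy.optimize import brentq
H=np.array([.5537+.084,-.0490,.048])
def barpt(th): a=np.arctan2(40,80)+th; return H+.08944*np.array([-np.cos(a),0,np.sin(a)])
def theta(w,c,roi=(295,345,95,200)):
    b=blobs(w,(0,0,85),(180,70,255),roi,100)[0]; u,v=cv2.minAreaRect(b)[0]
    o,d=ray(c,(u,v))
    g=lambda t:(lambda P:(o+d*(P[2]-o[2])/d[2])[0]-P[0])(barpt(t))
    t=brentq(g,-.2,1.2); return t,(u,v),barpt(t),plane(c,(u,v),barpt(t)[2])
if __name__=='__main__':
    for i in range(6):
        c=cal('wrist'); w=robot.snapshot('wrist'); r=theta(w,c); print(round(r[0],3),np.round(r[1],1),r[2].round(4),r[3].round(4))
    from ph import phone
    print(phone(w,c,(208,278,82,202)))
E
python3 bar.py
```

```text
0.33 [311.5 147.5] [ 0.575  -0.049   0.1118] [ 0.575  -0.0516  0.1118]
0.33 [311.5 147. ] [ 0.575  -0.049   0.1118] [ 0.575  -0.0511  0.1118]
0.33 [311.5 147.5] [ 0.575  -0.049   0.1118] [ 0.575  -0.0516  0.1118]
0.33 [311.5 147. ] [ 0.575  -0.049   0.1118] [ 0.575  -0.0511  0.1118]
0.33 [311.5 147. ] [ 0.575  -0.049   0.1118] [ 0.575  -0.0511  0.1118]
0.33 [311.5 147. ] [ 0.575  -0.049   0.1118] [ 0.575  -0.0511  0.1118]
((479.762451171875, -50.073387145996094), (61.67021179199219, 124.54156494140625), 2.5911481380462646)
```

Run:
```python
from bar import *
c=cal('wrist')
for u in (317,318.5,320):
    o,d=ray(c,(u,147.5)); g=lambda t:(lambda P:(o+d*(P[2]-o[2])/d[2])[0]-P[0])(barpt(t))
    t=brentq(g,-.2,1.2); print(u,t,barpt(t),plane(c,(u,147.5),barpt(t)[2]))
w=cv2.imread('pics/w2.png')[:,:,::-1]; print(w[130,300:335].sum(1).tolist(), w[150,300:335].sum(1).tolist())
```

```text
317 0.41232037623442164 [ 0.58043572 -0.049       0.11670455] [ 0.58043572 -0.0511362   0.11670455]
318.5 0.4333913441322775 [ 0.581896   -0.049       0.11789583] [ 0.581896   -0.05102295  0.11789583]
320 0.45396250255647613 [ 0.58334554 -0.049       0.11902891] [ 0.58334554 -0.05091452  0.11902891]
[212, 220, 216, 220, 217, 223, 212, 213, 221, 206, 227, 218, 244, 326, 433, 505, 547, 577, 578, 574, 544, 499, 434, 339, 255, 217, 206, 203, 195, 201, 206, 198, 210, 200, 200] [218, 217, 222, 225, 218, 207, 208, 215, 205, 207, 215, 218, 238, 316, 411, 495, 538, 577, 587, 579, 546, 498, 438, 336, 252, 217, 219, 213, 199, 205, 205, 193, 202, 196, 201]
```

Bar centre is at (0.5815, -0.050, 0.1176) and the lid at about 0.43 rad and still. I'll lower around the bar and cage it loosely.

move_arm(motion=[0,0,0,0.24,0.02,0,0.35,0,0,0,0.23,0.01,0.1,0.35,0,0,0,0,0,0.3,0.35,0,0,0,0,0,0.35,0.35,0,0,0,0,0,0.35,0.35,0,0,0,0,0,0.2,0.35,0,0,0,0,0,0.09,0.35,0,0,0,0,0,0,0.35])

```text
time: 9.78
tool_pos: [0.5801, -0.05, 0.099]
ee_rot: [-3.136, -0.001, 1.569]
wrist_force: [-0.2, -0.1, -0.2]
width: 0.0328
finger_force: 0.0
```

move_arm(motion=[0,0,0,0,0,0,0.17,0,0,0,0,0,0,0.17,0,0,0,0,0,0,0.17,0,0,0,0,0,0,0.17])

```text
time: 10.12
tool_pos: [0.5831, -0.0506, 0.1041]
ee_rot: [3.138, 0.001, 1.569]
wrist_force: [0.2, -0.6, -0.0]
width: 0.0164
finger_force: 0.0
```

Run:
```python
from h import *
o=robot.get_obs(); c=cal('wrist'); w=robot.snapshot('wrist'); cv2.imwrite('pics/w3.png',w[:,:,::-1]); print(o['tool_pos'],o['time'],o['width'],o['wrist_force'])
```

```text
[ 0.58312497 -0.05058496  0.10412711] 10.1167 0.01637082036092417 [ 0.21098477 -0.56944105 -0.0162328 ]
```

View pics/w3.png

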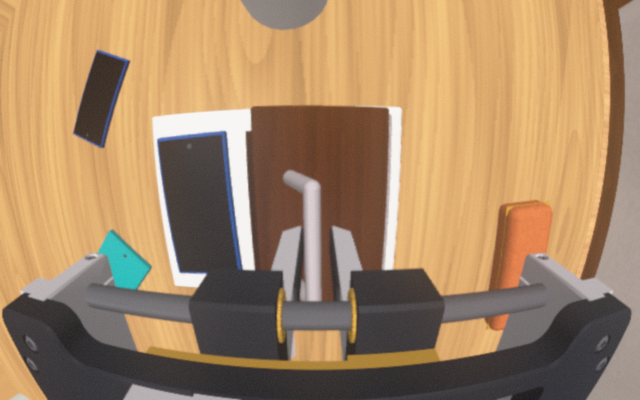

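The bar is between the fingers, running (313,185)–(313,300). Next I compute the arc rows.

Run:
```python
import numpy as np
a=np.r_[.894,np.linspace(.94,2.03,22)[0:],np.linspace(2.05,2.28,12)]
p=89.44*np.c_[-np.cos(a),np.sin(a)]
d=np.diff(p,axis=0)/100
print(len(d)); print([[round(x,3),round(-z,3)] for x,z in d])
```

```text
34
[[np.float64(0.033), np.float64(-0.025)], [np.float64(0.038), np.float64(-0.026)], [np.float64(0.04), np.float64(-0.024)], [np.float64(0.041), np.float64(-0.022)], [np.float64(0.042), np.float64(-0.02)], [np.float64(0.043), np.float64(-0.018)], [np.float64(0.044), np.float64(-0.016)], [np.float64(0.044), np.float64(-0.013)], [np.float64(0.045), np.float64(-0.011)], [np.float64(0.046), np.float64(-0.009)], [np.float64(0.046), np.float64(-0.006)], [np.float64(0.046), np.float64(-0.004)], [np.float64(0.046), np.float64(-0.002)], [np.float64(0.046), np.float64(0.001)], [np.float64(0.046), np.float64(0.003)], [np.float64(0.046), np.float64(0.006)], [np.float64(0.046), np.float64(0.008)], [np.float64(0.045), np.float64(0.01)], [np.float64(0.045), np.float64(0.013)], [np.float64(0.044), np.float64(0.015)], [np.float64(0.043), np.float64(0.017)], [np.float64(0.042), np.float64(0.019)], [np.float64(0.016), np.float64(0.008)], [np.float64(0.017), np.float64(0.009)], [np.float64(0.016), np.float64(0.009)], [np.float64(0.016), np.float64(0.009)], [np.float64(0.016), np.float64(0.01)], [np.float64(0.016), np.float64(0.01)], [np.float64(0.015), np.float64(0.01)], [np.float64(0.015), np.float64(0.011)], [np.float64(0.015), np.float64(0.011)], [np.float64(0.015), np.float64(0.011)], [np.float64(0.015), np.float64(0.012)], [np.float64(0.014), np.float64(0.012)]]
```

move_arm(motion=[0,0,0,0,0.033,-0.025,0.17,0,0,0,0,0.038,-0.026,0.17,0,0,0,0,0.04,-0.024,0.17,0,0,0,0,0.041,-0.022,0.17,0,0,0,0,0.042,-0.02,0.17,0,0,0,0,0.043,-0.018,0.17,0,0,0,0,0.044,-0.016,0.17,0,0,0,0,0.044,-0.013,0.17,0,0,0,0,0.045,-0.011,0.17,0,0,0,0,0.046,-0.009,0.17,0,0,0,0,0.046,-0.006,0.17])

```text
time: 11.08
tool_pos: [0.6287, -0.0504, 0.1209]
ee_rot: [3.141, -0.0, 1.569]
wrist_force: [-0.9, 0.2, -0.1]
width: 0.0155
finger_force: 0.5
```

move_arm(motion=[0,0,0,0,0.046,-0.004,0.17,0,0,0,0,0.046,-0.002,0.17,0,0,0,0,0.046,0.001,0.17,0,0,0,0,0.046,0.003,0.17,0,0,0,0,0.046,0.006,0.17,0,0,0,0,0.046,0.008,0.17,0,0,0,0,0.045,0.01,0.17,0,0,0,0,0.045,0.013,0.17,0,0,0,0,0.044,0.015,0.17,0,0,0,0,0.043,0.017,0.17,0,0,0,0,0.042,0.019,0.17])

```text
time: 12.0
tool_pos: [0.6781, -0.0505, 0.1121]
ee_rot: [3.141, -0.0, 1.569]
wrist_force: [0.6, 0.5, -0.2]
width: 0.0158
finger_force: 0.0
```

move_arm(motion=[0,0,0,0,0.016,0.008,0.17,0,0,0,0,0.016,0.009,0.17,0,0,0,0,0.016,0.009,0.17,0,0,0,0,0.016,0.009,0.17,0,0,0,0,0.016,0.01,0.17,0,0,0,0,0.016,0.01,0.17,0,0,0,0,0.015,0.01,0.17,0,0,0,0,0.015,0.011,0.17,0,0,0,0,0.015,0.011,0.17,0,0,0,0,0.015,0.011,0.17,0,0,0,0,0,0,0.17,0,0,0,0,0,0,0.17])

```text
time: 13.0
tool_pos: [0.6931, -0.0505, 0.1023]
ee_rot: [-3.141, -0.0, 1.569]
wrist_force: [-0.5, 0.0, 0.4]
width: 0.0161
finger_force: 0.0
```

Run:
```python
from h import *
o=robot.get_obs(); c=cal('wrist'); w=robot.snapshot('side'); cv2.imwrite('pics/s4.png',cv2.resize(w[120:320,200:440],None,fx=3,fy=3)[:,:,::-1]); print(o['tool_pos'],o['time'],o['width'],o['wrist_force'])
```

```text
[ 0.69309707 -0.05051343  0.10232393] 13.0 0.016079819384758096 [-0.45415758  0.02228898  0.357684  ]
```

View pics/s4.png

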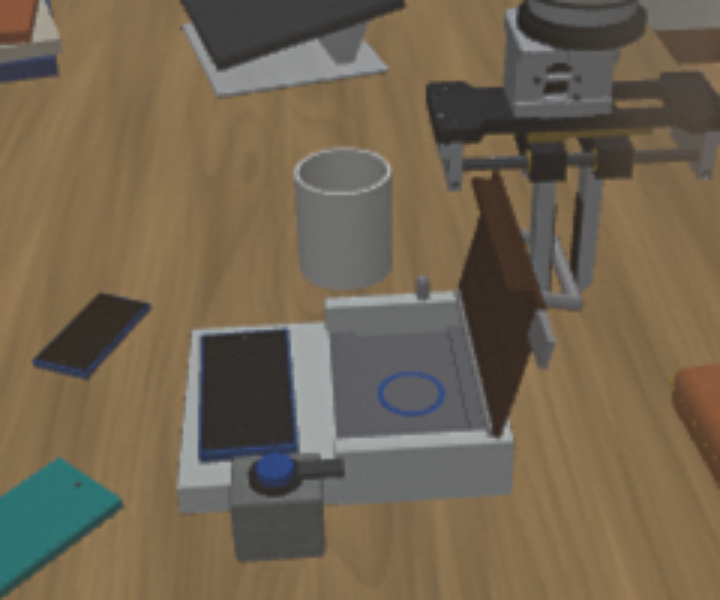

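The lid leans past upright with the bar still caged. I'll ease on a few mm more until it sits on the stop.

move_arm(motion=[0,0,0,0,0.01,0.008,0.17,0,0,0,0,0.01,0.008,0.17,0,0,0,0,0.01,0.008,0.17,0,0,0,0,0.01,0.008,0.17,0,0,0,0,0.01,0.008,0.17,0,0,0,0,0,0,0.17,0,0,0,0,0,0,0.17,0,0,0,0,0,0,0.17,0,0,0,0,0,0,0.17])

```text
time: 13.8
tool_pos: [0.6978, -0.0505, 0.0983]
ee_rot: [-3.141, -0.0, 1.569]
wrist_force: [-2.0, -0.2, 0.6]
width: 0.0157
finger_force: 1.0
```

move_arm(motion=[0,0,0,0,-0.02,0,0.28,0,0,0,0,-0.01,0,0.28,0,0,0,0,0,-0.1,0.28,0,0,0,0,0,-0.3,0.28,0,0,0,0,0,-0.3,0.28,0,0,0,0,0,-0.35,0.28,0,0,0,0,0,-0.4,0.28,0,0,0,-0.1,-0.37,0,1,0,0,0,-0.1,-0.37,0,1,0,0,0,-0.1,-0.37,0,1,0,0,0,-0.1,-0.37,0,1,0,0,0,-0.1,-0.37,0,1])

```text
time: 14.8
tool_pos: [0.5088, -0.1004, 0.2447]
ee_rot: [3.139, 0.001, 1.569]
wrist_force: [0.2, -0.2, 1.2]
width: 0.0565
finger_force: 0.0
```

move_arm(motion=[0,0,0,0,-0.32,0,1,0,0,0,0,0,0,1,0,0,0,0,0,0,1])

```text
time: 15.05
tool_pos: [0.4776, -0.1002, 0.2453]
ee_rot: [3.138, 0.001, 1.568]
wrist_force: [0.6, 0.3, 0.8]
width: 0.0762
finger_force: 0.0
```

Run:
```python
from ph import *
o=robot.get_obs(); c=cal('wrist'); w=robot.snapshot('wrist'); cv2.imwrite('pics/w5.png',w[:,:,::-1]); print(o['tool_pos'],o['ee_rot'],o['time'],o['width'])
```

```text
[ 0.47755807 -0.1002443   0.24529628] [3.13767623e+00 9.23893950e-04 1.56780805e+00] 15.05 0.07623270285461346
```

View pics/w5.png

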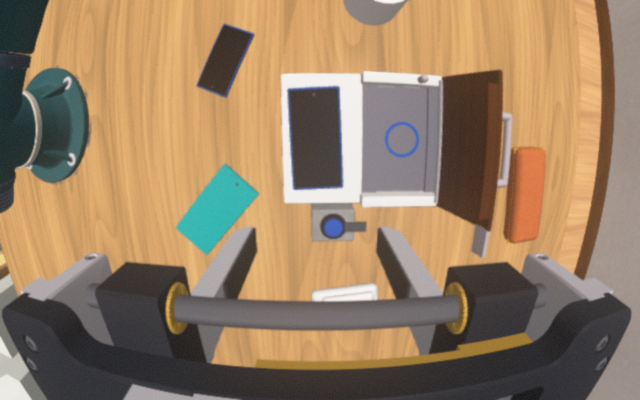

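The lid stays open. The phone spans (288,86)–(343,190), the bay walls are at rows of about 78 and 198, and the blue ring is at (402,140). I'll measure the phone and the bay's centreline.

Run:
```python
from ph import *
w=cv2.imread('pics/w5.png')[:,:,::-1].copy(); c=cal('wrist')
print('phone',phone(w,c,(284,350,80,196)))
for k in blobs(w,(100,80,60),(125,255,255),(380,425,115,165)): 
    u=cv2.minAreaRect(k); print('ring',u[0],plane(c,u[0],.019).round(4))
print('btn',[plane(c,cen(k),.06).round(4) for k in blobs(w,(105,120,60),(125,255,255),(315,350,210,245))])
hsv=cv2.cvtColor(w,cv2.COLOR_RGB2HSV)
for x in(375,390,410,425):
    v=hsv[65:215,x,2].astype(int); m=v>150; i=np.flatnonzero(m)+65; 
    lo=i[i<130]; hi=i[i>150]
    print(x,lo.min(),lo.max(),hi.min(),hi.max(),[plane(c,(x,q),.046)[1].round(4) for q in(lo.min()-.5,lo.max()+.5,hi.min()-.5,hi.max()+.5)])
for y in(90,110,130,150,170,190):
    s=hsv[y,270:290,1]; x=270+np.argmax(s<60); print(y,x,plane(c,(x-.5,y),.024)[:2].round(4))
```

```text
phone ((478.98370361328125, -50.56892776489258), (58.18024826049805, 122.39078521728516), 2.5927236080169678)
ring (401.5, 139.0) [ 0.5943 -0.0511  0.019 ]
btn [array([ 0.5011, -0.1596,  0.06  ])]
375 65 82 191 214 [np.float64(0.0425), np.float64(0.0198), np.float64(-0.1156), np.float64(-0.1476)]
390 65 129 151 214 [np.float64(0.0436), np.float64(-0.0379), np.float64(-0.0642), np.float64(-0.1478)]
410 65 128 151 214 [np.float64(0.0456), np.float64(-0.0357), np.float64(-0.0635), np.float64(-0.1482)]
425 65 85 191 214 [np.float64(0.0475), np.float64(0.0201), np.float64(-0.1154), np.float64(-0.1485)]
90 281 [0.4349 0.0116]
110 281 [ 0.4347 -0.0144]
130 282 [ 0.4357 -0.0404]
150 282 [ 0.4352 -0.0665]
170 283 [ 0.436  -0.0929]
190 283 [ 0.4353 -0.1199]
```

The phone is within about 1 mm of the bay centreline and skewed about 0.04 rad. I'll turn the tool so the open fingers form a two-point pusher, and go behind the phone.

move_arm(motion=[0,0,0.158,0,0,0,1,0,0,0.158,0,0,0,1,0,0,0.158,0,0,0,1,0,0,0.158,0,0,0,1,0,0,0.158,0,0,0,1,0,0,0.158,0,0,0,1,0,0,0.158,0,0,0,1,0,0,0.158,0,0,0,1,0,0,0.158,0,0,0,1,0,0,0.158,0,0,0,1,0,0,0.158,0,0,0,1,0,0,0.158,0,0,0,1])

```text
time: 16.1
tool_pos: [0.48, -0.1, 0.2437]
ee_rot: [-3.142, -0.001, 0.075]
wrist_force: [0.1, -0.8, -0.1]
width: 0.094
finger_force: 0.0
```

move_arm(motion=[0,0,0.093,0,0,0,1,0,0,0,-0.21,-0.17,0,1,0,0,0,-0.21,-0.17,0,1,0,0,0,-0.21,-0.16,0,1,0,0,0,0,0,0.3,1,0,0,0,0,0,0.3,1,0,0,0,0,0,0.3,1,0,0,0,0,0,0.3,1,0,0,0,0,0,0.3,1,0,0,0,0,0,0.3,1,0,0,0,0,0,0,1,0,0,0,0,0,0,1])

```text
time: 17.1
tool_pos: [0.4147, -0.05, 0.0626]
ee_rot: [-3.14, 0.003, 0.007]
wrist_force: [0.4, 1.0, 0.2]
width: 0.0935
finger_force: 0.0
```

Run:
```python
from h import *
o=robot.get_obs(); c=cal('wrist'); w=robot.snapshot('wrist'); cv2.imwrite('pics/w6.png',w[:,:,::-1]); print(o['tool_pos'],o['ee_rot'],o['time'],o['width'],o['joint_positions'])
```

```text
[ 0.41474375 -0.0500323   0.06263043] [-3.14038787  0.00336401  0.00741861] 17.1 0.09354188914839238 [-2.56202395e-01 -1.34576098e-01  1.87636379e+00  2.90636767e-04
  1.40336670e+00  1.30712841e+00]
```

View pics/w6.png

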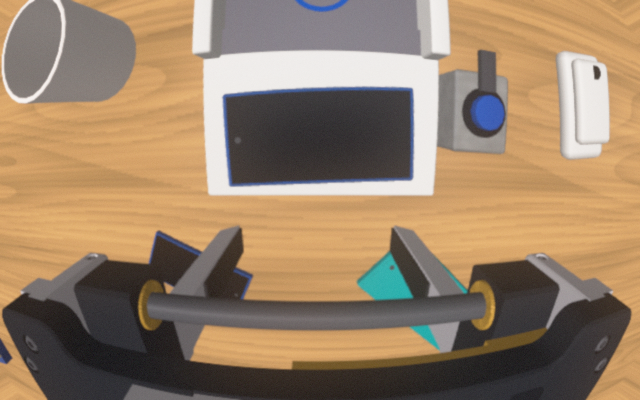

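The fingers are centred on the phone, just in front of the deck, whose front edge is at row 193; the tips are at (240,230) and (395,230). I've used up the picture allowance, so I'll work from numbers now. Next: lower and start pushing.

move_arm(motion=[0,0,0,0,0,0.2,1,0,0,0,0,0,0.165,1,0,0,0,0,0,0,1,0,0,0,0,0,0,1])

```text
time: 17.48
tool_pos: [0.4162, -0.0508, 0.0288]
ee_rot: [3.141, -0.002, 0.007]
wrist_force: [0.1, 0.1, 0.6]
width: 0.0942
finger_force: 0.0
```

move_arm(motion=[0,0,0,0.05,0,0,1,0,0,0,0.05,0,0,1,0,0,0,0.05,0,0,1,0,0,0,0.05,0,0,1,0,0,0,0.03,0,0,1,0,0,0,0.03,0,0,1,0,0,0,0.03,0,0,1,0,0,0,0.03,0,0,1,0,0,0,0.03,0,0,1,0,0,0,0.03,0,0,1])

```text
time: 18.32
tool_pos: [0.4529, -0.0502, 0.0269]
ee_rot: [-3.141, 0.0, 0.007]
wrist_force: [-2.3, -0.5, 0.6]
width: 0.094
finger_force: 0.8
```

```bash
cat > m.py <<'E'
from ph import *
o=robot.get_obs(); c=cal('wrist'); w=robot.snapshot('wrist'); cv2.imwrite('pics/m%d.png'%int(o['time']*10),w[:,:,::-1])
b=blobs(w,(105,120,60),(125,255,255),(430,639,60,300),100)
hsv=cv2.cvtColor(w,cv2.COLOR_RGB2HSV); m=((hsv[...,2]<60)*255).astype('uint8'); m[245:]=0
cs=cv2.findContours(m,cv2.RETR_EXTERNAL,cv2.CHAIN_APPROX_NONE)[0]
for q in sorted(cs,key=cv2.contourArea)[-2:]:
    for z in(.033,.028):
        P=np.array([plane(c,p[0],z)[:2] for p in q])*1000; print(z,cv2.boundingRect(q),cv2.minAreaRect(P.astype('float32')))
print(o['time'],o['tool_pos'].round(4),o['ee_rot'][2],np.round(o['wrist_force'],1),[plane(c,cen(k),.06).round(4) for k in b])
E
python3 m.py
```

```text
0.033 (414, 167, 4, 5) ((500.5553283691406, -107.61811065673828), (2.2088699340820312, 1.6318525075912476), 31.236595153808594)
0.028 (414, 167, 4, 5) ((499.75, -109.31144714355469), (2.272738456726074, 1.6790471076965332), 31.23724365234375)
0.033 (227, 123, 190, 100) ((497.76690673828125, -52.255157470703125), (57.889930725097656, 110.65804290771484), 2.078901529312134)
0.028 (227, 123, 190, 100) ((496.88092041015625, -52.34764099121094), (59.56388473510742, 113.85783386230469), 2.0788862705230713)
18.3167 [ 0.4529 -0.0502  0.0269] 0.00662523097622203 [-2.3 -0.5  0.6] [array([ 0.501 , -0.1579,  0.06  ])]
```

move_arm(motion=[0,0,0,0.03,0,0,1,0,0,0,0.03,0,0,1,0,0,0,0.03,0,0,1,0,0,0,0.03,0,0,1,0,0,0,0.03,0,0,1,0,0,0,0.03,0,0,1,0,0,0,0,0,0,1])

```text
time: 18.95
tool_pos: [0.4716, -0.0501, 0.0271]
ee_rot: [-3.142, -0.001, 0.007]
wrist_force: [0.6, 0.0, 0.3]
width: 0.0936
finger_force: 0.0
```

```bash
sed -i 's/\[-2:\]/[-1:]/' m.py
cat >> m.py <<'E'
# bay wall / box edges and phone edges along mid phone row (white -> dark -> white)
x,y,ww,hh=cv2.boundingRect(max(cs,key=cv2.contourArea))
for r in (y+hh//3,y+2*hh//3):
    d=np.flatnonzero(hsv[r,:,2]<60); d=d[(d>=x)&(d<x+ww)]; s=hsv[r,:,1]<70; wl=np.flatnonzero(s&(hsv[r,:,2]>110)&(np.arange(640)<x)); 
    print('row',r,'phone y',[plane(c,(p,r),.033)[1].round(4) for p in(d.min(),d.max())])
E
python3 m.py
```

```text
0.033 (213, 122, 213, 97) ((517.0028686523438, -51.0905647277832), (55.93088150024414, 122.79375457763672), 0.6907891035079956)
0.028 (213, 122, 213, 97) ((516.14013671875, -51.1519660949707), (57.54571533203125, 126.33902740478516), 0.6908349990844727)
18.95 [ 0.4716 -0.0501  0.0271] 0.006734661341925685 [0.6 0.  0.3] [array([ 0.5015, -0.1577,  0.06  ])]
row 154 phone y [np.float64(0.0079), np.float64(-0.1102)]
row 186 phone y [np.float64(0.0033), np.float64(-0.1097)]
```

The phone is squared and about 1–2 mm off centre, so I'll keep pushing.

move_arm(motion=[0,0,0,0.03,0,0,1,0,0,0,0.03,0,0,1,0,0,0,0.03,0,0,1,0,0,0,0.03,0,0,1,0,0,0,0.03,0,0,1,0,0,0,0.03,0,0,1,0,0,0,0.03,0,0,1,0,0,0,0.03,0,0,1])

```text
time: 19.67
tool_pos: [0.495, -0.05, 0.0271]
ee_rot: [-3.142, 0.0, 0.007]
wrist_force: [-2.2, 0.1, 0.8]
width: 0.0939
finger_force: 0.9
```

move_arm(motion=[0,0,0,0.03,0,0,1,0,0,0,0.03,0,0,1,0,0,0,0.03,0,0,1,0,0,0,0.03,0,0,1,0,0,0,0.03,0,0,1,0,0,0,0.03,0,0,1])

```text
time: 20.17
tool_pos: [0.5131, -0.0498, 0.0269]
ee_rot: [-3.141, -0.0, 0.007]
wrist_force: [-0.6, -0.1, -0.5]
width: 0.094
finger_force: 0.6
```

```bash
python3 m.py
```

```text
0.033 (213, 122, 213, 101) ((557.1525268554688, -50.72282028198242), (58.448265075683594, 123.97795867919922), 0.4451187252998352)
0.028 (213, 122, 213, 101) ((556.2445068359375, -50.78278350830078), (60.13822555541992, 127.56269836425781), 0.4451552927494049)
20.1667 [ 0.5131 -0.0498  0.0269] 0.006628144041768369 [-0.6 -0.1 -0.5] []
row 155 phone y [np.float64(0.0106), np.float64(-0.1123)]
row 189 phone y [np.float64(0.0106), np.float64(-0.1107)]
```

move_arm(motion=[0,0,0,0.03,0,0,1,0,0,0,0.03,0,0,1,0,0,0,0.03,0,0,1,0,0,0,0.03,0,0,1,0,0,0,0.03,0,0,1,0,0,0,0.03,0,0,1,0,0,0,0.02,0,0,1])

```text
time: 20.8
tool_pos: [0.5332, -0.0497, 0.0269]
ee_rot: [-3.141, -0.0, 0.007]
wrist_force: [-0.3, -0.5, 0.5]
width: 0.0943
finger_force: 0.3
```

move_arm(motion=[0,0,0,0.02,0,0,1,0,0,0,0.02,0,0,1,0,0,0,0.02,0,0,1])

```text
time: 21.05
tool_pos: [0.5388, -0.0496, 0.0269]
ee_rot: [-3.141, 0.0, 0.007]
wrist_force: [-1.5, 0.2, -1.0]
width: 0.0941
finger_force: 0.4
```

```bash
python3 m.py
```

```text
0.033 (42, 0, 559, 75) ((676.3882446289062, -54.64495849609375), (69.72555541992188, 434.9495544433594), 0.45317867398262024)
0.028 (42, 0, 559, 75) ((678.182373046875, -54.823516845703125), (71.74205017089844, 447.5286560058594), 0.45317697525024414)
21.05 [ 0.5388 -0.0496  0.0269] 0.006697301608849848 [-1.5  0.2 -1. ] []
row 25 phone y [np.float64(0.1529), np.float64(-0.2718)]
row 50 phone y [np.float64(0.0701), np.float64(-0.1628)]
```

```bash
sed -i 's/m\[245:\]=0/m[245:]=0; m[:90]=0; m[:,:190]=0; m[:,450:]=0/' m.py; python3 m.py
```

```text
0.033 (215, 122, 210, 101) ((583.21044921875, -50.424373626708984), (58.82181930541992, 123.37079620361328), 0.45232954621315)
0.028 (215, 122, 210, 101) ((582.3016357421875, -50.48011016845703), (60.52153015136719, 126.93577575683594), 0.45235583186149597)
21.1 [ 0.5393 -0.0497  0.027 ] 0.0066415510740518435 [-0.  -0.8 -1.1] []
row 155 phone y [np.float64(0.0102), np.float64(-0.1109)]
row 189 phone y [np.float64(0.0108), np.float64(-0.1119)]
```

move_arm(motion=[0,0,0,0.02,0,0,1,0,0,0,0.02,0,0,1,0,0,0,0.02,0,0,1])

```text
time: 21.4
tool_pos: [0.5448, -0.0496, 0.027]
ee_rot: [-3.141, 0.0, 0.007]
wrist_force: [-0.4, 0.1, -0.6]
width: 0.0937
finger_force: 0.4
```

```bash
python3 m.py
```

```text
0.033 (215, 122, 210, 102) ((588.57958984375, -50.35055923461914), (59.034297943115234, 122.94068908691406), 0.451011061668396)
0.028 (215, 122, 210, 102) ((587.66259765625, -50.40555953979492), (60.74030685424805, 126.49337768554688), 0.45095816254615784)
21.4 [ 0.5448 -0.0496  0.027 ] 0.006682062651291565 [-0.4  0.1 -0.6] []
row 156 phone y [np.float64(0.0103), np.float64(-0.1109)]
row 190 phone y [np.float64(0.0109), np.float64(-0.1106)]
```

move_arm(motion=[0,0,0,0.02,0,0,1,0,0,0,0.02,0,0,1])

```text
time: 21.62
tool_pos: [0.5488, -0.0496, 0.027]
ee_rot: [-3.142, 0.0, 0.007]
wrist_force: [-0.1, -0.6, -0.7]
width: 0.094
finger_force: 0.4
```

```bash
python3 m.py
```

```text
0.033 (215, 122, 210, 102) ((592.5662231445312, -50.29414367675781), (59.05508041381836, 122.48468017578125), 0.384279727935791)
0.028 (215, 122, 210, 102) ((591.6485595703125, -50.34828567504883), (60.761783599853516, 126.02442169189453), 0.3842763602733612)
21.6167 [ 0.5488 -0.0496  0.027 ] 0.006655748798922501 [-0.1 -0.6 -0.7] []
row 156 phone y [np.float64(0.0097), np.float64(-0.1109)]
row 190 phone y [np.float64(0.0103), np.float64(-0.1106)]
```

move_arm(motion=[0,0,0,0.02,0,0,1,0,0,0,0.02,0,0,1])

```text
time: 21.83
tool_pos: [0.5527, -0.0496, 0.0271]
ee_rot: [-3.142, 0.0, 0.007]
wrist_force: [-1.0, -0.3, 0.3]
width: 0.0943
finger_force: 1.3
```

```bash
python3 m.py|head -1
```

```text
0.033 (215, 123, 209, 99) ((596.8655395507812, -50.455806732177734), (57.68775177001953, 120.69747161865234), 0.5173344612121582)
```

move_arm(motion=[0,0,0,0.02,0,0,1,0,0,0,0.02,0,0,1])

```text
time: 22.05
tool_pos: [0.5535, -0.0496, 0.0266]
ee_rot: [-3.142, 0.008, 0.007]
wrist_force: [-10.8, -0.5, 7.4]
width: 0.0937
finger_force: 5.8
```

```bash
python3 m.py|head -1
```

```text
0.033 (214, 124, 211, 100) ((596.8427124023438, -50.466758728027344), (57.84722900390625, 120.77412414550781), 0.536810576915741)
```

Force rose to about 11 N and the phone looks smaller in the picture, so it has dropped against the pocket's end. I'll back off, lift clear and verify its height from the views.

move_arm(motion=[0,0,0,-0.05,0,0,1,0,0,0,-0.1,0,0,1,0,0,0,-0.1,0,0,1,0,0,0,0,0,-0.3,1,0,0,0,0,0,-0.35,1,0,0,0,0,0,-0.35,1,0,0,0,0,0,-0.35,1,0,0,0,-0.35,0,0,1,0,0,0,-0.35,0,0,1,0,0,0,0,0,0,1])

```text
time: 22.93
tool_pos: [0.4564, -0.0496, 0.1617]
ee_rot: [-3.141, 0.003, 0.006]
wrist_force: [0.7, -0.3, -0.2]
width: 0.0941
finger_force: 0.0
```

Run:
```python
from h import *
def rect(w,roi):
    hsv=cv2.cvtColor(w,cv2.COLOR_RGB2HSV); m=((hsv[...,2]<60)*255).astype('uint8'); k=np.zeros_like(m); a,b,e,d=roi; k[e:d,a:b]=255; m&=k
    q=max(cv2.findContours(m,cv2.RETR_EXTERNAL,cv2.CHAIN_APPROX_NONE)[0],key=cv2.contourArea); return q
def size(q,c,z):
    P=np.array([plane(c,p[0],z)[:2] for p in q])*1000; return np.round(np.r_[cv2.minAreaRect(P.astype('float32'))[0],cv2.minAreaRect(P.astype('float32'))[1]],1)
o=robot.get_obs(); print(o['tool_pos'],o['time'])
c=cal('wrist'); w=robot.snapshot('wrist'); cv2.imwrite('pics/f_w.png',w[:,:,::-1])
for n in('top','side'):
    cc=cal(n); im=robot.snapshot(n); cv2.imwrite(f'pics/f_{n}.png',im[:,:,::-1])
c0=np.array([.5945,-.05,.028]);
for nm,cc in(('w',c),('side',cal('side')),('top',cal('top'))):
    X=np.array(cc['R'])@c0+np.array(cc['t'])
    if cc['fish']:
        r=np.arctan2(np.hypot(X[0],X[1]),X[2])/np.hypot(X[0],X[1]); p=(cc['cx']+cc['fx']*X[0]*r,cc['cy']+cc['fy']*X[1]*r)
    else: p=(cc['cx']+cc['fx']*X[0]/X[2],cc['cy']+cc['fy']*X[1]/X[2])
    im=cv2.imread(f'pics/f_{nm}.png')[:,:,::-1].copy(); p=np.round(p).astype(int)
    s=110 if nm=='w' else 45
    q=rect(im,(p[0]-s,p[0]+s,max(p[1]-s,0),p[1]+s)); b=cv2.boundingRect(q); print(nm,p,b,cv2.contourArea(q),cv2.minAreaRect(q))
    for z in (.0325,.028): print(z,size(q,cc,z))
```

```text
[ 0.45638959 -0.04958435  0.16169727] 22.9333
w [318  56] (257, 28, 124, 57) 6644.0 ((318.4999694824219, 55.999996185302734), (55.99999237060547, 122.99998474121094), 90.0)
0.0325 [595.1 -50.5  58.2 122.3]
0.028 [596.  -50.5  59.  124.1]
side [338 247] (322, 229, 33, 36) 886.5 ((337.9756164550781, 246.2804718017578), (34.78593444824219, 29.043495178222656), 83.6598129272461)
0.0325 [593.6 -51.2  59.1 112.7]
0.028 [594.1 -45.6  59.6 113.7]
top [353 198] (322, 165, 72, 17) 975.0 ((357.49798583984375, 172.92311096191406), (15.558989524841309, 71.38679504394531), 88.53119659423828)
0.0325 [661.6 -63.8  41.7 190. ]
0.028 [662.3 -64.4  41.9 190.8]
```

Run:
```python
from h import *
c=cal('side')
def far(f,roi,z):
    w=cv2.imread(f)[:,:,::-1]; v=cv2.cvtColor(w.copy(),cv2.COLOR_RGB2HSV)[...,2]; a,b,e,d=roi
    out=[]
    for u in np.linspace(a,b,6).astype(int):
        col=v[e:d,u].astype(int); i=np.flatnonzero(col<60); out.append([plane(c,(u,e+i.min()-.5),zz)[1].round(4) for zz in z] if len(i) else None)
    return out
print('start deck',far('pics/side0.png',(272,294,215,275),(.033,)))
print('now',far('pics/f_side.png',(328,348,215,275),(.0325,.028)))
for n in('f_side',): 
    w=cv2.imread(f'pics/{n}.png')[:,:,::-1].copy(); print([cv2.boundingRect(k) for k in blobs(w,(0,90,25),(14,255,110),(330,420,120,300),100)])
o=robot.get_obs(); print(o['time'],o['wrist_force'])
```

```text
start deck [[np.float64(0.0096)], [np.float64(0.0088)], [np.float64(0.0118)], [np.float64(0.0108)], [np.float64(0.01)], [np.float64(0.0128)]]
now [[np.float64(0.003), np.float64(0.0091)], [np.float64(0.006), np.float64(0.012)], [np.float64(0.0052), np.float64(0.0112)], [np.float64(0.0044), np.float64(0.0104)], [np.float64(0.0036), np.float64(0.0097)], [np.float64(0.0028), np.float64(0.0089)]]
[(354, 177, 27, 88)]
23.0833 [ 0.88534097  0.05216259 -0.15158317]
```

The far edge only fits at a top height of 28 mm, and evenly along its length, so the phone is fully down and flat. The lid is still upright and the robot is clear.

```bash
python3 -c "
from bench import robot
print(robot.close_job())"
```

```text
the job is handed in; nothing more can be done
None
```

I handed the job in at about 23 s: the lid is open on its stop and, by the camera measurements, the phone lies flat in the charging pocket; the verdict was not shown, and I viewed 11 pictures, one over the limit of 10.

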